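# Set the greenhouse climate controller to misting and shut its hood

### The job

Set the climate controller on the bench to misting: turn its bar-handled selector, the shorter way round, until the nose clicks home at the plate with the water-drop symbol. Then swing the hinged clear hood over the controls and press it shut until its catch snaps in. Leave the potted seedlings, the spray bottle and the trowel where they are.

Things in the scene. Friction and masses are not known exactly. Their poses are not given: they have to be found in the camera images.
- console: climate controller: a grey sloping-front desk box 290 mm wide (its y) and 247 mm deep, fixed on the bench. Origin at the underside, midway under the sloping panel; x points away from the robot, y to the left, z up. The white panel, 250 mm along the slope, rises away from the robot at 30 deg, from 40 mm height at the front to 165 mm at the back
- panel: the sloping panel's frame: origin on its face at the selector's axis (103 mm above the bench), x up the slope, y to the left, z out of the panel (30 deg from vertical, leaning to the robot). Six 44 mm plates lie 85 mm from the axis, every 60 deg: up-slope a ring (off), then sun, bars, drop, fan at the sides, down-slope wavy lines (heat)
- selector (a joint): turn of the selector about the panel's z, rad, endless, no stop; 0 = nose points up-slope, positive = counter-clockwise seen from in front (from up-slope to the left). It clicks every 30 deg (multiples of 0.5236), springs to the nearest click when let go (unless left right between two), and takes 0.1 to 0.15 N m to turn. It starts within 45 deg of up-slope
- selector_grip (a point): point on the selector's axis, 38 mm above the panel, where to grip; x along the nose, z out of the panel. The selector is a black bar handle 20 mm thick and 96 mm long (40 mm behind the axis, 56 mm ahead to its pointed, white-lined nose), standing 11 to 51 mm above the panel on a disc 72 mm in diameter and 13 mm high
- selector_nose (a point): tip of the selector's nose, 56 mm from the axis and 31 mm above the panel; it turns with the selector
- selector_aim (a point): point on the nose's line, 85 mm from the axis and 4 mm above the panel: at a plate's middle when the nose points at that plate; it turns with the selector
- drop_mark (a point): middle of the face of the plate with the water-drop symbol (a disc of 23 mm drawn out to a point, 36 mm long), 4 mm above the panel, 85 mm from the selector's axis and 120 deg from up-slope, on the left or the right (the four-bladed fan is then on the other side)
- hood (a joint): opening angle of the hood, rad; 0 = shut, at most 2.2. The hood is a clear window in a grey frame, 230 mm along the slope, 250 mm across, 62 mm deep, with 5 mm side walls, open underneath, 0.3 kg; hinged at the panel's right margin, it stands open at the right and swings to the left over the controls. The stiff hinge (0.4 N m) stays where it is left
- hood_hinge (a point): middle of the hood's hinge line, which runs up the slope 125 mm right of the panel's centre and 2 mm above it. The frame turns with the hood: x up-slope along the hinge, y towards the free edge, z out of the window's outer face, which is the plane z = 62 mm
- hood_edge (a point): middle of the outer corner of the hood's free edge: y = 250 mm, z = 62 mm, x = 0 in the frame of hood_hinge, directly above the catch. Press the window's outer face near here to shut the catch
- tongue (a joint): the catch's sprung steel tongue, 26 mm wide, in the middle of the hood's free wall, sloped below: m pressed in; 0 = out, at most 0.008. It meets the steel strike bridge at the panel's left margin when the hood is about 0.08 rad open, is pressed in about 5 mm (7 to 13 N at the free edge) and springs out under the bridge in the last 2 mm
- pot: black square pot of seedlings, 90 mm wide, about 160 mm high with the leaves; origin at the middle of its underside; a bystander
- sprayer: white spray bottle, 76 mm in diameter, 190 mm high; origin at the middle of its underside; a bystander
- trowel: hand trowel lying on the bench, 295 mm long; origin where handle and neck meet, x towards its tip; a bystander

How it is judged:
By the outcome, as a careful person would: the job done as asked, in the order asked, and still so for the second after the job is handed in, with the robot touching nothing.
It also fails if it takes over 72 s, if anything falls off the work surface, if the arm or the gripper's body presses on something with over 40 N, if the wrist force passes 120 N, or if a joint passes its speed limit or range.

### The arm

A 6-joint arm with a two-finger parallel gripper is mounted at the origin on the work surface. World frame = base frame: x ahead of the robot, y to its left, z up, the work surface at z = 0. Lengths are in m, angles in rad, forces in N, time in s.
With the tool pointing down it reaches from about 0.275 to 0.825 m from the base axis. Payload 4.9 kg.
Tool frame: the origin (TCP) lies on the centre line of the jaws, within the pads' length; the fingertips stand 11 mm ahead of it and the grasp point (between the pads) lies 8 mm behind it; z points along the fingers, y is the line along which they close (so a half turn about z gives the same grasp; the last joint's range is limited). The gripper opens to 85 mm and grips with 20 to 120 N. Pads are 22 mm wide; open, the fingers measure 114 mm over their backs; the gripper's body (76 mm by 85 mm) begins 54 mm behind the grasp point. The pads swing forward as they close: fully open they stand 13 mm farther back than shut.
Start: joints at [1.19, 0.326, -0.193, 1.052, 0, 1.437], TCP at [0.134, 0.533, 0.242] pointing down, gripper open.
Joint ranges: [-2.65, 2.65], [-0.97, 1.79], [-1.3, 1.35], [-1.93, 2.1], [-1.47, 1.37], [-3.14, 3.14]. Speed limits (rad/s): [2.57, 2.57, 3.14, 3.14, 3.14, 3.14].

### API

Orientations are given as a unit quaternion [w, x, y, z].
In Python, from cell import * gives the robot as it stands. Calls block until the motion is done:
- move_pose(position, orientation): joint-space move of the TCP to a pose.
- move_linear(position, speed=0.15, rotation=None, until_force=None): straight line of the TCP; rotation=None keeps the orientation; speed is the mean speed in m/s. With until_force (N) it stops when the force on the tool has changed by that much, and returns True; else False.
- goto_joints(angles): joint-space move.
- set_gripper(opening, grasp_force=None): opening from 0.0 (shut) to 1.0 (fully open); grasp_force is the grip in N (None keeps the last); returns when the fingers have stopped.
- wait(seconds).
- solve_ik(position, orientation): joint angles nearest the present ones, or None.
- camera(name): name is "side" or "top"; returns (picture, depth): 480x640x3 uint8, red, green, blue; 480x640 float32, m along the optical axis (not along the pixel's ray), 0 where there is no reading.
- calibration(name): a dict with "mtx" (3x3 intrinsics, pixels), "extrinsics" (4x4, takes a point from world to camera coordinates). Camera axes: x right, y down, z forward; pixel columns grow to the right and rows downward; lengths in m; the calibration is good to about 2 mm. A picture is of the moment at which its call begins. calibration takes no time and is no camera call.
A pose or a line that the arm cannot do raises PlanningError and nothing moves.
- close_job(): hands the job in; it is judged then, once.
Trained networks look in the newest picture that a camera, given by its name, has taken for a name from the list of things; names that differ only in an ending like _2 or _b are one class to them, and where a whole thing is asked for, a point or a joint stands for the part that bears it (a point fixed in the world has none). Each returns a list of dicts, best first, with "p" (0 to 1); they miss things now and then, are a little off and sometimes report something else, mostly with a low value. They report only what shows in the picture. A call takes as long as a camera call.
- boxes_of(camera, thing): "location" ([x, y, z] in m, in world coordinates, good to about 4 mm: the middle of the surface that is visible of it).
- mark_of(camera, thing): "location" ([x, y, z] in m, in world coordinates, good to about 4 mm: a listed point, or the origin of a listed thing).
Readings, each from a call of its own:
- get_clock(): time.
- get_joint_positions(): joint angles.
- get_joint_vel(): joint speeds.
- get_joint_efforts(): joint torques, N m.
- get_position(): TCP position.
- get_tool_rot(): TCP orientation.
- get_ft_force(): force on the tool from outside, world axes, zero at the start.
- get_moment(): the same for the moment, N m.
- get_gripper_width(): opening from 0.0 (shut) to 1.0 (fully open).
- get_finger_force(): force on a finger pad.
Only numpy, scipy, OpenCV 4.12 (cv2) and the standard library are available. Lean on these libraries where they do the work, as an engineer would, in place of code of your own. Each camera call takes 0.05 s, during which the arm holds its last target. There are 200 camera calls.

## Working session

There is one attempt and no reset: what is moved stays moved. The work goes in short steps, each a Python script; the robot and the scene stay as the last script left them, time stands still between calls to the robot, and variables do not carry over. Pictures are saved under pics/ and viewed, at most 10 in all, crops included, and the job is handed in when it is done.

```bash
mkdir -p pics; ls; python3 - <<'E'
from cell import *
import cv2
for c in ("side","top"):
    p,d=camera(c); cv2.imwrite(f"pics/{c}0.png",p[:,:,::-1])
    print(c,calibration(c)["mtx"].tolist(),calibration(c)["extrinsics"].tolist())
    for t in ["console","panel","selector_grip","selector_nose","selector_aim","drop_mark","hood_hinge","hood_edge","pot","sprayer","trowel"]:
        print(t,[(round(float(m["p"]),2),[round(float(v),3) for v in m["location"]]) for m in mark_of(c,t)[:3]])
print(get_clock())
E
```

```text
cell.py
pics
side [[576.9689091208263, 0.0, 323.2630379398111], [0.0, 576.9689091208263, 241.6339386080496], [0.0, 0.0, 1.0]] [[0.8859577342678159, -0.4637389843938853, 0.005004742187801069, -0.516140895879098], [-0.29756877172927715, -0.5767061292857804, -0.7608303796088473, 0.2257826667513968], [0.3557129730310209, 0.6725743042947304, -0.6489314956294627, 1.475896507338233], [0.0, 0.0, 0.0, 1.0]]
console [(0.65, [0.636, 0.051, -0.005])]
panel [(0.84, [0.637, 0.051, 0.109])]
selector_grip [(0.98, [0.617, 0.048, 0.139])]
selector_nose [(0.97, [0.665, 0.061, 0.158])]
selector_aim [(0.56, [0.702, 0.073, 0.147])]
drop_mark [(0.74, [0.619, -0.027, 0.088]), (0.74, [0.637, 0.05, -0.002]), (0.69, [0.619, -0.248, 0.274])]
hood_hinge [(0.67, [0.468, -0.539, -0.003])]
hood_edge []
pot [(0.83, [0.44, 0.376, 0.001])]
sprayer [(0.63, [0.654, 0.417, 0.005])]
trowel [(0.89, [0.468, -0.536, -0.002]), (0.4, [0.617, -0.025, 0.084])]
top [[552.1116203069857, 0.0, 309.71923676945266], [0.0, 552.1116203069857, 245.5817425180001], [0.0, 0.0, 1.0]] [[-0.014708796066649505, -0.9998433016410063, 0.009850049841592165, -0.047012697195717525], [-0.9947028669744763, 0.013629450256402937, -0.10188446652196831, 0.568847651895631], [0.10173425062891828, -0.011296470657704208, -0.9947474714718569, 1.3369718973189482], [0.0, 0.0, 0.0, 1.0]]
console [(0.64, [0.637, 0.055, -0.0])]
panel [(0.62, [0.635, 0.056, 0.103])]
selector_grip [(0.81, [0.615, 0.048, 0.131])]
selector_nose [(0.72, [0.668, 0.068, 0.157])]
selector_aim []
drop_mark [(0.87, [0.615, -0.027, 0.084])]
hood_hinge [(0.81, [0.668, -0.064, 0.103]), (0.69, [0.653, 0.418, 0.004])]
hood_edge [(0.55, [0.62, -0.251, 0.277])]
pot [(0.62, [0.438, 0.375, 0.001])]
sprayer [(0.76, [0.655, 0.421, 0.001])]
trowel [(0.87, [0.466, -0.537, 0.001])]
1.2
```

View pics/side0.png

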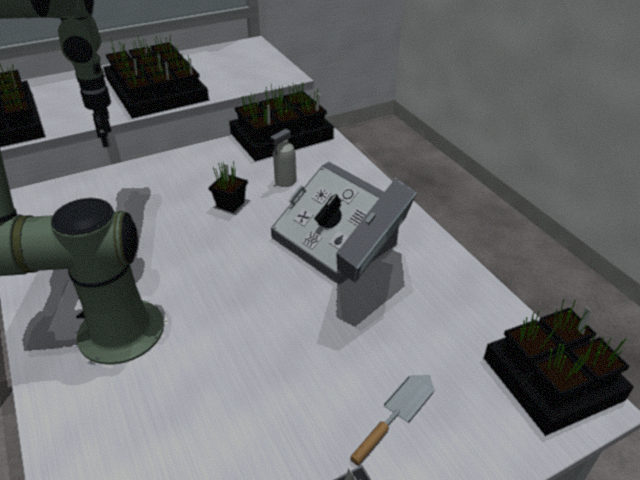

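View pics/top0.png

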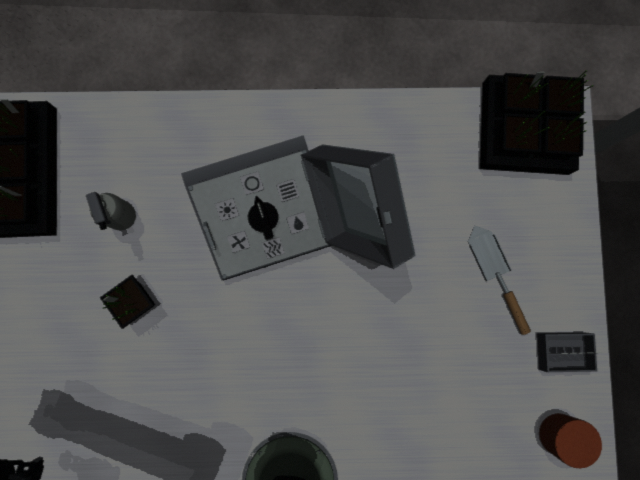

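The drop plate is on the right in the top picture (297,223), the fan is at (238,242), and the ring is up-slope at (252,184). The nose (257,197) points about up-slope from the axis at (263,217). The hood stands open to the right, with its free edge around x≈400. Next I'll fit the console pose from depth and check the IK.

```bash
cat > h.py <<'E'
from cell import *
import numpy as np, cv2
from scipy.spatial.transform import Rotation as Ro
def cloud(c):
    p,d=camera(c); k=calibration(c); M=k["mtx"]; T=np.linalg.inv(k["extrinsics"])
    v,u=np.mgrid[:480,:640]
    X=np.stack([(u-M[0,2])*d/M[0,0],(v-M[1,2])*d/M[1,1],d],-1)
    return p,X@T[:3,:3].T+T[:3,3],d>0
def panelR(yaw): return Ro.from_euler("ZY",[yaw,-np.pi/6]).as_matrix()  # x up slope, z out
def wxyz(R): return np.roll(Ro.from_matrix(R).as_quat(),1)
def toolR(RP,a):  # tool z = -panel z, tool x at angle a (rad) from panel x
    return RP@Ro.from_euler("z",a).as_matrix()@np.diag([1,-1,-1.])
E
python3 - <<'E'
from h import *
from scipy.optimize import least_squares
for c in ("top","side"):
    p,X,ok=cloud(c); yaw=.27; o=np.array([.637,.053,.103])
    for _ in range(5):
        L=(X-o)@panelR(yaw)
        m=ok&(abs(L[...,2])<.012)&(abs(L[...,0])<.11)&(L[...,1]>-.11)&(L[...,1]<.11)&(np.hypot(L[...,0],L[...,1])>.045)
        P=X[m]; n=np.linalg.svd(P-np.median(P,0),full_matrices=False)[2][2]; n*=np.sign(n[2])
        yaw=np.arctan2(-n[1],-n[0])
        h=np.median(L[m][:,2])
    print(c,m.sum(),"normal",n,"yaw",yaw,"tilt",np.arccos(n[2])*57.3,"off",h)
# fit with marks
obs=[("grip",[0,0,.038],[[.617,.048,.139],[.615,.048,.131]]),("pan",[0,0,0],[[.637,.051,.109],[.635,.056,.103]]),
("drop",[.085*np.cos(-2.0944),.085*np.sin(-2.0944),.004],[[.619,-.027,.088],[.615,-.027,.084]]),("hinge",[0,-.125,.002],[[.668,-.064,.103]])]
con=[[.636,.051],[.637,.055]]
def res(q):
    o=np.array([q[0],q[1],.103]);R=panelR(q[2]); r=[]
    for _,l,w in obs:
        for x in w: r+=list(o+R@np.array(l)-x)
    for x in con: r+=[q[0]-x[0],q[1]-x[1]]
    return r
q=least_squares(res,[.637,.053,.27]).x; print("fit",q)
o=np.array([q[0],q[1],.103]);R=panelR(q[2])
for w in ([.665,.061,.158],[.668,.068,.157]):
    l=R.T@(np.array(w)-o); print("nose",l,np.degrees(np.arctan2(l[1],l[0])))
for w in ([.62,-.251,.277],[.619,-.248,.274]):
    l=R.T@(np.array(w)-o)-[0,-.125,.002]; print("edge",l,np.hypot(l[1],l[2]),"theta",np.arctan2(l[2],l[1])-np.arctan2(.062,.25))
E
```

```text
top 7130 normal [-0.47640775 -0.14785262  0.86670367] yaw 0.30092395407608036 tilt 29.924388591997285 off 0.0033336006940393945
side 3424 normal [-0.47960031 -0.14618799  0.86522403] yaw 0.2958657244278933 tilt 30.09392063272705 off 0.004381711746771357
fit [0.63539957 0.05383225 0.27061749]
nose [ 0.05386119 -0.0010061   0.03241176] -1.0701272471569343
nose [0.05748529 0.00493717 0.02916468] 4.908844160849234
edge [ 0.00357676 -0.16462148  0.19685285] 0.25661503262024343 theta 2.0241678365352027
edge [ 0.00193679 -0.16146333  0.19433559] 0.25265931181761825 theta 2.0209706315359544
```

```bash
cat >> h.py <<'E'
O=np.array([.6354,.054,.103]); RP=panelR(.298)
def W(l): return O+RP@np.array(l,float)
def Q(a): return wxyz(toolR(RP,np.radians(a)))
def tip(th,push=0.0,y=.225,w=.0145,x=0.):  # TCP (panel coords) for pushing hood at angle th; fingertip 11 mm ahead
    c,s=np.cos(th),np.sin(th); z=.062
    if th>np.pi/2: Y=.25*c-z*s; Z=.25*s+z*c-(.25-y)
    else: Y=y*c-z*s; Z=y*s+z*c
    k=min(1,th/0.6)  # near shut, centre the tip over the point
    return [x,-.125+Y-w*k+push*s,.002+Z+.011-push*c]
E
python3 - <<'E'
from h import *
r=lambda q: None if q is None else np.round(q,2).tolist()
for a0 in (0,180,-180):
    print("grip",a0,[r(solve_ik(W([0,0,.034]),Q(a0+d))) for d in (0,-60,-120)], r(solve_ik(W([0,0,.14]),Q(a0))))
for a in (0,180,90,-90):
    print("push",a)
    print(" pre",r(solve_ik(W(np.array(tip(2.02))+[0,-.04,.12]),Q(a))),r(solve_ik(W(np.array(tip(2.02))+[0,-.04,0]),Q(a))))
    for th in (2.02,1.6,1.,.5,0): print(" ",np.round(tip(th),3),r(solve_ik(W(tip(th)),Q(a))))
E
```

```text
grip 0 [[-0.14, 0.3, -0.72, 0.07, 0.21, 2.75], [-0.14, 0.3, -0.72, 0.07, 0.21, -2.48], [-0.14, 0.3, -0.72, 0.07, 0.21, -1.43]] [-0.19, 0.07, -0.71, 0.31, 0.24, 2.71]
grip 180 [[-0.14, 0.3, -0.72, 0.07, 0.21, -0.39], [-0.14, 0.3, -0.72, 0.07, 0.21, 0.66], [-0.14, 0.3, -0.72, 0.07, 0.21, 1.71]] [-0.19, 0.07, -0.71, 0.31, 0.24, -0.44]
grip -180 [[-0.14, 0.3, -0.72, 0.07, 0.21, -0.39], [-0.14, 0.3, -0.72, 0.07, 0.21, 0.66], [-0.14, 0.3, -0.72, 0.07, 0.21, 1.71]] [-0.19, 0.07, -0.71, 0.31, 0.24, -0.44]
push 0
 pre [-0.81, 0.28, -0.04, 0.99, 0.46, 2.1] [-0.72, 0.4, -0.15, 0.73, 0.44, 2.19]
  [ 0.    -0.304  0.186] [-0.68, 0.34, -0.24, 0.68, 0.43, 2.23]
  [ 0.    -0.209  0.236] [-0.61, 0.14, -0.38, 0.71, 0.41, 2.3]
  [ 0.    -0.07   0.236] [-0.4, -0.03, -0.58, 0.61, 0.33, 2.51]
  [0.    0.031 0.175] [-0.15, -0.01, -0.72, 0.39, 0.22, 2.75]
  [0.    0.1   0.075] [0.05, 0.18, -0.78, 0.11, 0.12, 2.93]
push 180
 pre [-0.81, 0.28, -0.04, 0.99, 0.46, -1.04] [-0.72, 0.4, -0.15, 0.73, 0.44, -0.95]
  [ 0.    -0.304  0.186] [-0.68, 0.34, -0.24, 0.68, 0.43, -0.91]
  [ 0.    -0.209  0.236] [-0.61, 0.14,
[... 330 characters left out ...]
 [-0.68, 0.34, -0.24, 0.68, 0.43, 0.66]
  [ 0.    -0.209  0.236] [-0.61, 0.14, -0.38, 0.71, 0.41, 0.73]
  [ 0.    -0.07   0.236] [-0.4, -0.03, -0.58, 0.61, 0.33, 0.94]
  [0.    0.031 0.175] [-0.15, -0.01, -0.72, 0.39, 0.22, 1.18]
  [0.    0.1   0.075] [0.05, 0.18, -0.78, 0.11, 0.12, 1.36]
push -90
 pre [-0.81, 0.28, -0.04, 0.99, 0.46, -2.61] [-0.72, 0.4, -0.15, 0.73, 0.44, -2.52]
  [ 0.    -0.304  0.186] [-0.68, 0.34, -0.24, 0.68, 0.43, -2.48]
  [ 0.    -0.209  0.236] [-0.61, 0.14, -0.38, 0.71, 0.41, -2.41]
  [ 0.    -0.07   0.236] [-0.4, -0.03, -0.58, 0.61, 0.33, -2.2]
  [0.    0.031 0.175] [-0.15, -0.01, -0.72, 0.39, 0.22, -1.96]
  [0.    0.1   0.075] [0.05, 0.18, -0.78, 0.11, 0.12, -1.79]
```

```bash
python3 - <<'E'
from h import *
p=np.array(get_position()); move_linear(p+[0,0,.12],speed=.25)
move_pose(W([0,0,.25]),Q(180)); print(get_clock())
move_linear(W([0,0,.10]),speed=.2)
print(move_linear(W([0,0,.034]),speed=.08,until_force=8),get_clock())
set_gripper(0.0,40); print("w",get_gripper_width(),get_finger_force(),get_ft_force(),get_clock())
for a in (-30,-60,-90,-120):
    move_pose(W([0,0,.034]),Q(180+a)); print(a,np.round(get_moment(),2),np.round(get_ft_force(),1),get_clock())
wait(.3); print(get_gripper_width())
for c in ("side","top"):
    p,_=camera(c); cv2.imwrite(f"pics/{c}1.png",p[:,:,::-1])
    print(c,[(m["p"],m["location"]) for m in mark_of(c,"selector_nose")[:2]])
img=cv2.imread("pics/side1.png")[130:310,220:460]; cv2.imwrite("pics/side1c.png",cv2.resize(img,None,fx=3,fy=3))
E
```

```text
4.225
False 6.1
w 0.22570830726339117 42.35763072967529 [-2.90735089 -1.24981933  4.7581694 ] 6.7083
-30 [-0.7   0.62 -0.34] [-3.6 -4.1  5.4] 7.275
-60 [-0.92  0.74 -0.47] [-4.3 -5.6  5.4] 7.8417
-90 [-1.15  0.99 -0.53] [-6.5 -7.4  5.7] 8.4083
-120 [-1.22  1.24 -0.49] [-8.5 -7.7  6.3] 8.975
0.22310582330400147
side [(0.61, [0.6101, -0.0057, 0.1143])]
top [(0.87, [0.615, -0.0039, 0.1156])]
```

View pics/side1c.png

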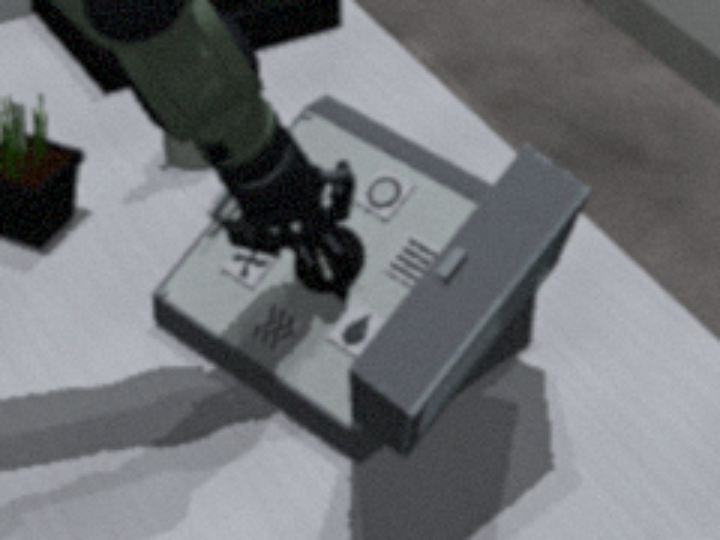

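The fingers hold the bar, and the nose points at the drop plate (crop 355,330). Next: release, verify, then push the hood.

```bash
python3 - <<'E'
from h import *
set_gripper(1.0); wait(.3)
move_linear(W([0,0,.12]),speed=.15)
move_linear(W([0,0,.30]),speed=.25)
set_gripper(0.0,30)
move_pose(W([0,-.2,.31]),Q(180)); move_pose(W([0,-.345,.31]),Q(180))
print(get_clock(),np.round(get_ft_force(),1))
for c in ("side","top"):
    p,_=camera(c); cv2.imwrite(f"pics/{c}2.png",p[:,:,::-1])
    for t in ("selector_nose","selector_aim","hood_edge"):
        for m in mark_of(c,t)[:1]:
            l=RP.T@(np.array(m["location"])-O); print(c,t,m["p"],np.round(l,3),np.degrees(np.arctan2(l[1],l[0])))
s=cv2.imread("pics/side2.png")[130:310,220:460];t=cv2.imread("pics/top2.png")[120:300,170:430]
cv2.imwrite("pics/c2.png",np.hstack([cv2.resize(s,(400,300)),cv2.resize(t,(400,300))]))
E
```

```text
15.5167 [-0.1 -0.6 -0.3]
side selector_nose 0.93 [-0.03  -0.045  0.031] -123.40925751419857
side selector_aim 0.57 [-0.047 -0.074  0.004] -122.42941890078042
side hood_edge 0.72 [-0.004 -0.285  0.206] -90.8281798455335
top selector_nose 0.91 [-0.025 -0.049  0.031] -117.35921134355944
top selector_aim 0.82 [-0.047 -0.075  0.002] -121.89939255781327
top hood_edge 0.61 [-0.003 -0.286  0.205] -90.56113981996715
```

View pics/c2.png

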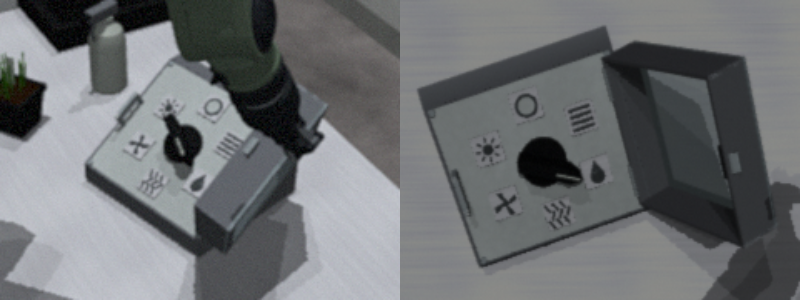

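Both views show the nose on the drop plate at about -120°, and the hood is untouched at about 2.0 rad. Now I'll swing the hood.

```bash
python3 - <<'E'
from h import *
move_linear(W(np.array(tip(2.0))+[0,-.035,.05]),speed=.2)
print(move_linear(W(np.array(tip(2.0))+[0,-.035,0]),speed=.1,until_force=6))
for th in np.linspace(2.0,.25,15):
    hit=move_linear(W(tip(th,.003)),speed=.12,until_force=20)
    print(round(th,2),hit,np.round(get_ft_force(),1),round(get_clock(),1))
    if hit: break
for c in ("side","top"):
    p,_=camera(c); cv2.imwrite(f"pics/{c}3.png",p[:,:,::-1])
    for t in ("hood_edge",):
        for m in mark_of(c,t)[:1]:
            l=RP.T@(np.array(m["location"])-O)-[0,-.125,.002]; print(c,t,m["p"],np.round(l,3),np.arctan2(l[2],l[1])-.243)
s=cv2.imread("pics/side3.png")[130:310,220:460];t=cv2.imread("pics/top3.png")[120:300,170:430]
cv2.imwrite("pics/c3.png",np.hstack([cv2.resize(s,(400,300)),cv2.resize(t,(400,300))]))
E
```

```text
False
2.0 False [ 0.6  0.4 -0.7] 17.5
1.88 False [ 0.3  0.2 -0.4] 18.0
1.75 False [ 0.5  0.2 -0.1] 18.4
1.62 False [ 0.  -0.4 -0.5] 18.8
1.5 False [ 0.4  0.1 -0.5] 19.2
1.38 False [-0.4 -0.2  0.3] 19.6
1.25 False [ 0.  -1.3 -0.5] 20.0
1.12 False [ 0.5 -0.1  0.4] 20.4
1.0 False [-1.1 -0.8  0.3] 20.8
0.88 False [-0.2 -0.5  0.3] 21.1
0.75 False [ 0.2 -0.6 -0.4] 21.5
0.62 False [0.4 0.1 0.2] 21.9
0.5 False [-0.5 -0.3 -0.7] 22.3
0.38 False [ 0.3 -0.8  0.4] 22.8
0.25 False [ 0.5 -0.3  0.3] 23.2
side hood_edge 0.88 [-0.003  0.23   0.111] 0.2062091550311051
top hood_edge 0.92 [-0.001  0.233  0.116] 0.21823931237101013
```

View pics/c3.png

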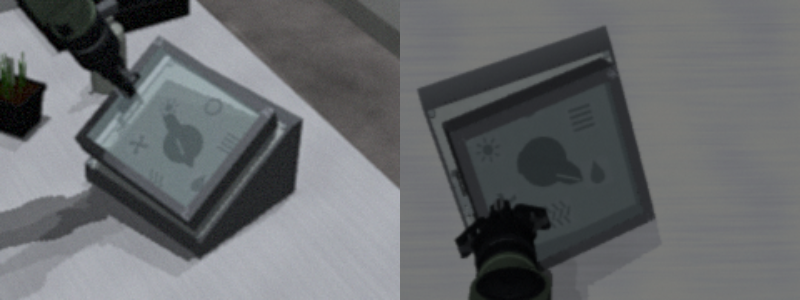

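The hood is at about 0.2 rad with the fingertip on its free-edge frame. Now I'll press it shut.

```bash
python3 - <<'E'
from h import *
move_linear(W([0,.11,.122]),speed=.1)
hit=False
for z in np.arange(.115,.064,-.003):
    hit=move_linear(W([0,.113,z]),speed=.03,until_force=25)
    print(round(z,3),hit,round(float(RP[:,2]@np.array(get_ft_force())),1),round(float((RP.T@(np.array(get_position())-O))[2]),4))
    if hit or RP[:,2]@np.array(get_ft_force())>26: break
wait(.3); print(RP[:,2]@np.array(get_ft_force()))
move_linear(W([0,.113,.18]),speed=.15); move_linear(W([-.05,.25,.25]),speed=.2); wait(.3)
for c in ("side","top"):
    p,_=camera(c); cv2.imwrite(f"pics/{c}4.png",p[:,:,::-1])
    for t in ("hood_edge","selector_aim","selector_nose"):
        for m in mark_of(c,t)[:1]:
            l=RP.T@(np.array(m["location"])-O); print(c,t,m["p"],np.round(l-[0,-.125,.002],3) if t=="hood_edge" else np.degrees(np.arctan2(l[1],l[0])))
    for t in ("pot","sprayer","trowel"): print(t,[m["location"] for m in mark_of(c,t)[:1]])
s=cv2.imread("pics/side4.png")[130:310,220:460];t=cv2.imread("pics/top4.png")[120:300,170:430]
cv2.imwrite("pics/c4.png",np.hstack([cv2.resize(s,(400,300)),cv2.resize(t,(400,300))])); print(get_clock())
E
```

```text
0.115 False -0.0 0.1147
0.112 False -0.3 0.1118
0.109 False 0.9 0.1088
0.106 False -0.2 0.1058
0.103 False -0.1 0.1028
0.1 False -0.1 0.0998
0.097 False 0.5 0.0968
0.094 False 0.1 0.0939
0.091 False 2.3 0.091
0.088 False -1.0 0.0878
0.085 False -0.5 0.0848
0.082 False 0.2 0.0818
0.079 False -0.5 0.0788
0.076 False -0.1 0.0758
0.073 False 33.4 0.0749
33.38442839445596
side hood_edge 0.89 [-0.003  0.249  0.064]
pot [[0.4404, 0.3767, 0.0037]]
sprayer [[0.6544, 0.4168, 0.0022]]
trowel [[0.6361, 0.0532, -0.0024]]
top hood_edge 0.58 [-0.134  0.488 -0.04 ]
pot [[0.4378, 0.3712, 0.0004]]
sprayer [[0.6545, 0.422, -0.0002]]
trowel [[0.466, -0.5354, 0.0016]]
30.9083
```

View pics/c4.png

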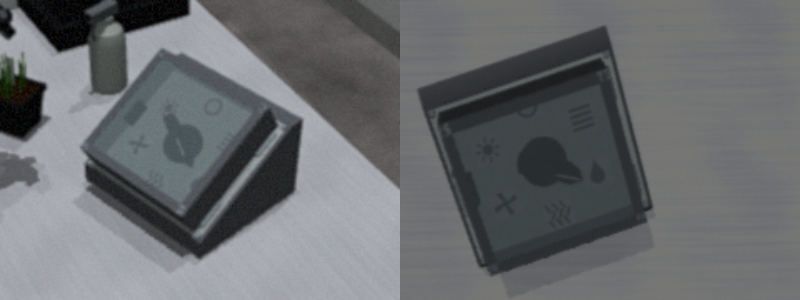

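The hood looks shut. The snap wasn't visible in the force samples, so I'll check the face plane with depth and press again with finer force sampling.

```bash
python3 - <<'E'
from h import *
def face():
    for c in ("side","top"):
        p,X,ok=cloud(c); L=(X-O)@RP
        for nm,lo,hi in (("free",.105,.122),("hinge",-.120,-.105)):
            m=ok&(L[...,1]>lo)&(L[...,1]<hi)&(abs(L[...,0])<.09)&(L[...,2]>.045)&(L[...,2]<.09)
            print(c,nm,m.sum(),np.round(np.median(L[m],0),4) if m.any() else None)
        m=ok&(abs(L[...,1])<.05)&(abs(L[...,0])>.1)&(abs(L[...,0])<.115)&(L[...,2]>.045)&(L[...,2]<.09)
        if m.any():print(c,"mid",np.median(L[m],0))
face()
move_linear(W([0,.113,.15]),speed=.2); move_linear(W([0,.113,.08]),speed=.1)
for z in np.arange(.078,.0705,-.0005):
    move_linear(W([0,.113,z]),speed=.02)
    f=float(RP[:,2]@np.array(get_ft_force())); print(round(z,4),round(f,1),round(float((RP.T@(np.array(get_position())-O))[2]),4))
    if f>30: break
wait(.2); move_linear(W([0,.113,.15]),speed=.15); move_linear(W([-.05,.25,.25]),speed=.2)
face(); print(get_clock())
E
```

```text
side free 288 [0.0028 0.1133 0.0664]
side hinge 313 [-0.0043 -0.1135  0.0664]
side mid [-0.10066078  0.00017377  0.06646139]
top free 576 [0.0026 0.1133 0.0656]
top hinge 499 [ 0.0048 -0.1125  0.0657]
top mid [1.03497521e-01 1.06316061e-05 6.54639986e-02]
0.078 -0.1 0.0784
0.0775 0.2 0.0776
0.077 -0.9 0.077
0.0765 0.1 0.0765
0.076 -0.3 0.076
0.0755 0.0 0.0755
0.075 4.6 0.0752
0.0745 12.3 0.0751
0.074 20.1 0.0751
0.0735 27.5 0.075
0.073 34.0 0.0749
side free 297 [-0.0019  0.1132  0.0663]
side hinge 301 [-0.0042 -0.1128  0.0664]
side mid [-0.10106372 -0.00127056  0.06639977]
top free 581 [0.0044 0.1133 0.0656]
top hinge 499 [ 0.0042 -0.1125  0.0657]
top mid [0.10340965 0.00065537 0.06534977]
37.6417
```

The free edge and the hinge side lie level to within 0.1 mm, and the hood meets a hard stop, so it is fully shut. The robot is clear.

```bash
python3 -c "
from cell import *
print(close_job())"
```

```text
the job is handed in; nothing more can be done
None
```

I turned the selector clockwise (the shorter way) to the water-drop plate and pressed the hood fully shut, without moving the seedlings, spray bottle or trowel, then handed the job in at about 38 s; the catch's snap never showed in the force readings, so I infer it latched because the hood sits level against a hard stop.

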